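# Stow the oilstone in the latched service box

### The arm

A 6-joint arm with a two-finger parallel gripper is mounted at the origin on a cart in front of the work surface, level with it; the furniture and walls round the work are solid. World frame = base frame: x ahead of the robot, y to its left, z up, the work surface at z = 0. Lengths are in m, angles in rad, forces in N, time in s.
With the tool pointing down it reaches from about 0.375 to 0.9 m from the base axis. Payload 3.1 kg.
Tool frame: the origin (TCP) lies on the centre line of the jaws, within the pads' length; the fingertips stand robot.nose_length ahead of it and the grasp point (between the pads) lies 6 mm ahead of it (robot.nose_length is the distance from the TCP to the fingertips, in m); z points along the fingers, y is the line along which they close (so a half turn about z gives the same grasp; the last joint's range is limited). The gripper opens to 87 mm and grips with 3 to 60 N. Pads are 19 mm wide; open, the fingers measure 117 mm over their backs; the gripper's body (75 mm by 190 mm) begins 51 mm behind the grasp point.
Start: joints at [-0.178, 0.527, 1.433, -0, 1.181, -0.178], TCP at [0.625, 0, 0.248] pointing down, gripper open.
Joint ranges: [-3.08, 3.08], [-0.75, 2.2], [0.22, 2.44], [-1.43, 4.57], [0, 2.65], [-2.85, 2.85]. Speed limits (rad/s): [2.79, 2.79, 3.14, 3.14, 3.14, 3.14].

### API

Orientations are given as a unit quaternion [x, y, z, w].
In Python, from rig import robot gives the robot as it stands.
- The arm moves only by the shell command python3 -m crank 'ROWS' [FORCE]. ROWS is JSON, one flat list of numbers, 7 for each row, row after row: the shift along the tool's x, y, z in mm, then the turn, a rotation vector about the tool's x, y, z in degrees, then the closure in counts, from 0 (fully open) to 255 (shut). In form: [x, y, z, ax, ay, az, fingers, x, y, z, ax, ay, az, fingers, ...]. A call has exactly 5 rows; each row is the pose to reach, as a shift and turn from the pose commanded when the call began, along the tool's axes at that moment; what a row does not reach only later rows make up. A row lasts 1/12 s, in which the tool goes at most 41.7 mm and 7.16 degrees, less where a joint would pass 70% of its speed; a pose out of reach is approached as far as the arm can. A call with a gripper value outside its range is refused whole. The fingers move at their own pace and stop on an object; FORCE is the grip in N (left out, the last holds). Time passes only in rows, so rows that repeat a pose let the fingers close, or fill a call up. It gives the time, the measured TCP pose, the force, the opening and the grip force at its end, in the units of the state.
- robot.get_obs(): the state, without advancing time (a new reading comes with each control period).
- robot.camera(name): name is "scene" or "side" or "wrist"; returns a dict with "pixels" (420x560x3 uint8, red, green, blue), "intrinsics" (3x3 intrinsics, pixels), "extrinsics" (4x4, takes a point from camera to world coordinates); the wrist camera has in their place "mount" (4x4, takes a point from camera to tool coordinates, whose origin is the TCP and whose axes are the flange's). Camera axes: x right, y down, z forward; pixel columns grow to the right and rows downward; lengths in m; the calibration is good to about 2 mm. A picture is of the moment at which its call begins: read the wrist's pose just before it. There is no depth.
- robot.hand_in(): hands the job in; it is judged then, once.
The state is a dict: "time": time; "q": joint angles; "joint_velocities": joint speeds; "joint_torque": joint torques, N m; "position": TCP position; "tool_rot": TCP orientation; "ft_force": force on the tool from outside, world axes, zero at the start; "moment": the same for the moment, N m; "grip_width": finger opening in m; "grip_force": force on a finger pad.
Only numpy, scipy, OpenCV 4.12 (cv2) and the standard library are available. Lean on these libraries where they do the work, as an engineer would, in place of code of your own. Each camera call takes 0.05 s, during which the arm holds its last target. There are 200 camera calls.

### The job

Open the blue service box: pull up the recessed paddle in its lid to trip the latch, raise the lid while you hold the paddle up, and swing it until it stands about upright. Then put the grey oilstone away in the holder inside: tilt the stone, hook its left end under the keeper lip at the holder's left end, swing the right end down until the stone lies flat on its runners, and let go. Do not knock over or push away the dropper bottle, tape measure or tin.

Things in the scene. Friction and masses are not known exactly. Their poses are not given: they have to be found in the camera images.
- box: Blue painted steel service box with black corners, 170 mm deep (its x) by 190 mm wide (y), walls 3 mm, standing fixed on the worktop: below a drawer (stays shut; its pull juts 14 mm from the front), above it the compartment, rim 125 mm and shut lid's top 167 mm above the worktop. Origin under its centre; x from its front (robot's side) to the hinge side, z up.
- lid_hinge (a point): Middle of the lid's hinge line, on the box's far rim, 125 mm above the worktop. Axes turn with the lid: when shut x points away from the robot, level, from the lid's front to the hinge, y along the hinge, z up. The lid is a pan 42 mm deep, open below, its top 42 mm along z from this point.
- lid (a joint): Lid angle in rad: 0 shut, grows as the front edge rises, upright at 1.57, stop at 1.75. Stiff hinge: the lid stays where it is left; raising it takes about 0.7 Nm (4 N at the front edge). Shut, it is held by a bolt that only the paddle draws; the paddle may be let go once the front edge has risen 20 mm (lid 0.12).
- lid_edge (a point): Middle of the lower front edge of the lid (bottom of its 2 mm front skirt), 174 mm from the hinge line. Turns with the lid, axes as lid_hinge. With the lid up, the underside of the dark dish and a latch case 46 mm wide show behind it.
- paddle (a joint): Angle of the paddle relative to the lid in rad: 0 flush with the lid's top, grows as its free edge is pulled up, stop at 0.60; from about 0.3 the bolt is out of its striker. A spring returns it: about 2 N at the free edge at first, 5 N at the stop.
- paddle_edge (a point): Middle of the paddle's free edge (the edge nearer the robot), at mid-thickness, 4 mm under the lid's top when flush. Bright steel plate 108 mm wide (y, along the hinge) and 42 mm long, 4 mm thick with a 6 mm bead on the free edge; its pivot lies 42 mm along its x from here, 58 mm from the lid's hinge line. Axes turn with the paddle.
- dish (a point): Centre of the open part of the dark dish sunk in the lid, at the level of the lid's top; axes as lid_hinge. This opening is 58 mm along x (up to the paddle's free edge) by 124 mm along y. The dish is 36 mm deep and goes on, empty, under the paddle, so a finger put in here at a tilt can hook under the free edge.
- seat (a point): Centre of the steel stone holder in the box, on top of its rubber runners (72 mm above the worktop, 8 mm above the compartment floor); axes as box. The holder runs along y: 158 mm between end plates (faces at y = -79 and +79 mm), 58 mm wide between end cheeks (25 mm long); beside the middle 100 mm is free. Box front wall's inner face: x = -70 mm; hinge line: x = +97 mm.
- keeper (a point): Middle of the inner edge of the keeper lip at the holder's left end (+y), on the lip's underside: 12 mm from the left end plate (seat y = +67 mm), 33 mm above the runners. The lip is 3 mm thick and 66 mm wide, with cheeks down its sides. The right end has only a stop plate 14 mm high above the runners, its cheeks 12 mm.
- stone_center (a point): Centre of the loose oilstone, a grey-brown block 50 x 150 x 25 mm (its x, y, z; long along y), mass 0.25 to 0.4 kg, lying flat on the worktop between the robot and the box, roughly crosswise. Either end may go in first.
- oil_dropper: Brown dropper bottle with a black teat, 34 mm across, 102 mm high; origin under its centre. Bystander.
- tape_measure: Yellow and black tape measure, 64 x 77 x 35 mm; origin under its centre. Bystander.
- quench_tin: Grey open tin, 76 mm across, 105 mm high; origin under its centre. Bystander.

How it is judged:
On the way, in this order (a step that is already met when the one before it is completed fails the run):
1. the paddle is pulled up and the lid comes off its latch with it (value of joint paddle above 0.2 rad and value of joint lid above 0.016 rad), for 0.02 s.
2. the lid stands about upright, at least 75 degrees open (value of joint lid above 1.3 rad), for 0.2 s.
At the end, for the whole second after the job is handed in: The lid is at least 1.3 rad (75 degrees) open, and the stone rests in its holder between keeper and stop: centre within 7 mm of the holder's centre along and across, 9 to 16 mm above the runners, flat within 0.05 rad, lengthwise within 0.1 rad, at rest (value of joint lid above 1.3 rad and x of stone_center in the frame of seat between -0.007 and 0.007 m and y of stone_center in the frame of seat between -0.007 and 0.007 m and z of stone_center in the frame of seat between 0.009 and 0.016 m and angle between the z axis of stone_center and the z axis of seat, either way round below 0.05 rad and angle between the y axis of stone_center and the y axis of seat, either way round below 0.1 rad and linear speed of oilstone below 0.02 m/s); the robot touches nothing.
It fails at once if the dropper bottle is pushed more than 3 cm or tipped over (distance of oil_dropper from where it was at the start of the episode above 0.03 m or angle between oil_dropper's own z axis and vertical above 0.5 rad).
It fails at once if the tape measure is pushed more than 3 cm (distance of tape_measure from where it was at the start of the episode above 0.03 m).
It fails at once if the tin is pushed more than 3 cm or tipped over (distance of quench_tin from where it was at the start of the episode above 0.03 m or angle between quench_tin's own z axis and vertical above 0.5 rad).
It also fails if it takes over 64 s, if anything falls off the work surface, if the arm or the gripper's body presses on something with over 40 N, if the wrist force passes 120 N, or if a joint passes its speed limit or range.

## Working session

There is one attempt and no reset: what is moved stays moved. The work goes in short steps, Python scripts to look and compute and a shell command to move; the robot and the scene stay as the last step left them, time stands still between calls to the robot, and variables do not carry over. Pictures are saved under pics/ and viewed, at most 10 in all, crops included, and the job is handed in when it is done.

```bash
ls; mkdir -p pics; cat > h.py <<'E'
import numpy as np, cv2
from rig import robot
from scipy.spatial.transform import Rotation as R
E
python3 - <<'E'
from h import *
o=robot.get_obs();print(o,robot.nose_length)
for n in ["scene","side","wrist"]:
    c=robot.camera(n);cv2.imwrite(f"pics/{n}0.png",c["pixels"][:,:,::-1])
    np.savez(f"{n}0.npz",**c)
    print(n,c["intrinsics"].tolist(),np.round(c.get("extrinsics",c.get("mount")),4).tolist())
E
```

```text
pics
{'time': 0.0, 'q': array([-1.78528798e-01,  5.28452760e-01,  1.43391652e+00, -4.65459264e-05,
        1.18136013e+00, -1.78520394e-01]), 'joint_velocities': array([-9.83162905e-05,  5.37717559e-05, -1.04221871e-04, -8.68247199e-04,
        1.29362742e-04,  9.02608482e-04]), 'joint_torque': array([-5.45745443e-04, -4.40045428e+01, -1.76593530e+01,  6.32597599e-02,
        5.83207863e-02, -1.53719384e-04]), 'position': array([6.24320329e-01, 1.21839953e-04, 2.46575276e-01]), 'tool_rot': array([ 7.07103085e-01,  7.07109670e-01, -6.26975094e-04, -8.65328066e-04]), 'ft_force': array([0.82991392, 0.60699268, 0.07120053]), 'moment': array([-0.00042998, -0.01662435, -0.02039897]), 'grip_force': 0.0, 'grip_width': 0.08705449996431609} 0.025
scene [[441.7232360538884, 0.0, 271.6683148566019], [0.0, 441.7232360538884, 207.2395377894683], [0.0, 0.0, 1.0]] [[0.8716, -0.3029, 0.3854, 0.1875], [-0.4902, -0.5441, 0.6809, -0.8018], [0.0035, -0.7824, -0.6227, 0.7222], [0.0, 0.0, 0.0, 1.0]]
side [[450.6135047831383, 0.0, 284.0411504733672], [0.0, 450.6135047831383, 207.1158170953082], [0.0, 0.0, 1.0]] [[0.144, -0.8003, 0.582, 0.0428], [-0.9894, -0.1063, 0.0986, -0.2241], [-0.017, -0.5901, -0.8072, 0.8419], [0.0, 0.0, 0.0, 1.0]]
wrist [[369.69455584664087, 0.0, 279.05668982223625], [0.0, 369.69455584664087, 209.42986778917546], [0.0, 0.0, 1.0]] [[-0.0002, -0.9554, -0.2953, 0.0813], [1.0, -0.0004, 0.0004, 0.0005], [-0.0004, -0.2953, 0.9554, -0.1375], [0.0, 0.0, 0.0, 1.0]]
```

View pics/scene0.png

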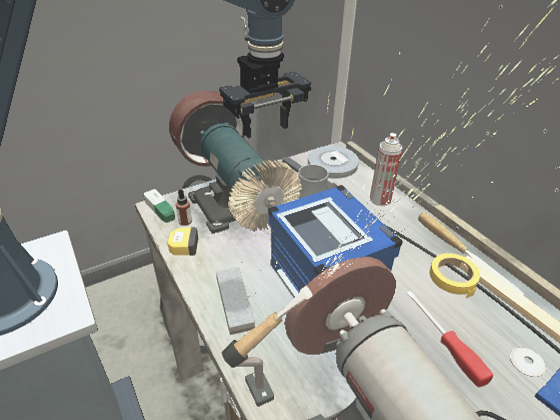

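View pics/side0.png

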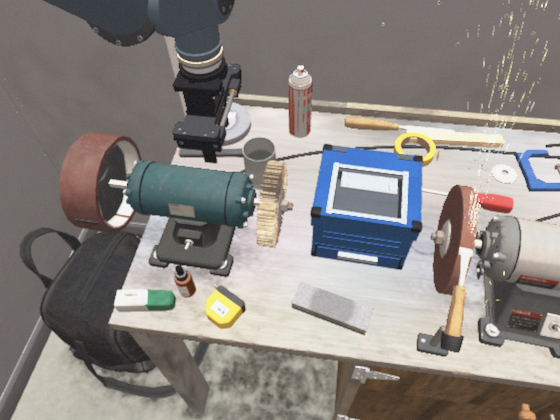

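```bash
python3 - <<'E'
import cv2,numpy as np
s=cv2.imread("pics/scene0.png");d=cv2.imread("pics/side0.png")
o=np.zeros((600,800,3),np.uint8)
up=lambda a,k:cv2.resize(a,None,fx=k,fy=k,interpolation=cv2.INTER_CUBIC)
o[:,:450]=up(d[140:340,285:435],3)
o[:325,450:]=up(s[175:305,263:403],2.5)
o[330:600,450:690]=up(s[255:345,205:285],3)
cv2.imwrite("pics/m1.png",o)
E
```

```text
(no output)
```

View pics/m1.png

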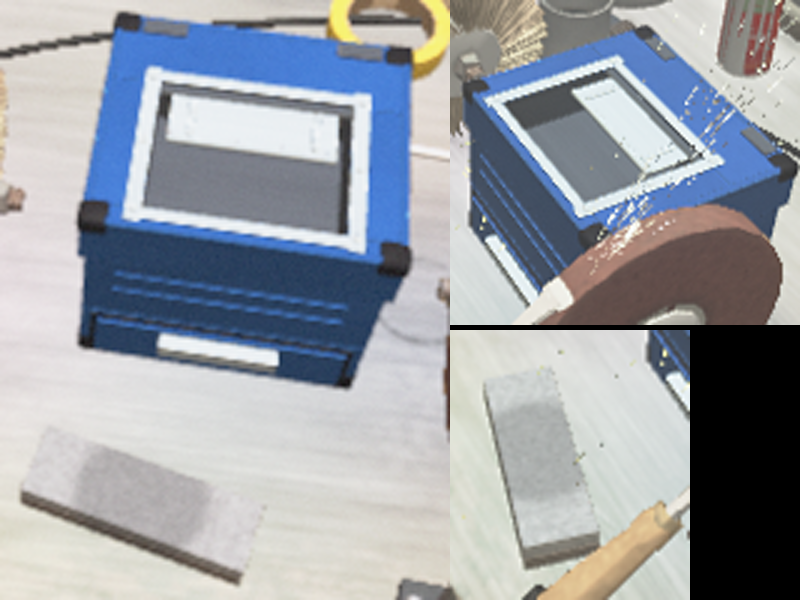

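View pics/wrist0.png

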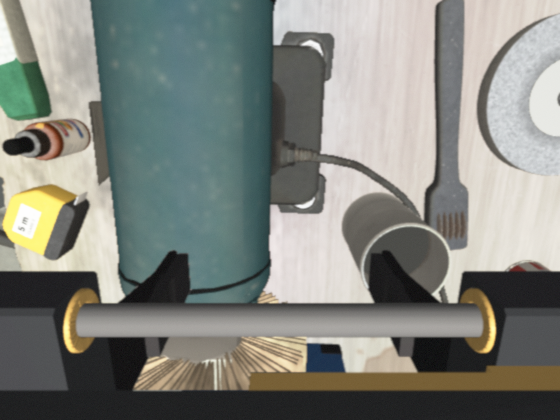

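```bash
cat >> h.py <<'E'
def ray(name,uv,z,f="0"):
    c=np.load(f"{name}{f}.npz"); 
    uv=np.atleast_2d(uv).astype(float)
    d=np.c_[uv,np.ones(len(uv))]@np.linalg.inv(c["intrinsics"]).T
    E=c["extrinsics"]; d=d@E[:3,:3].T; o=E[:3,3]
    return o+d*((z-o[2])/d[:,2])[:,None]
def proj(name,P,f="0"):
    c=np.load(f"{name}{f}.npz");E=c["extrinsics"]
    p=(np.atleast_2d(P)-E[:3,3])@E[:3,:3]; p=p@c["intrinsics"].T
    return p[:,:2]/p[:,2:]
E
python3 - <<'E'
from h import *
np.set_printoptions(precision=4,suppress=True)
S=lambda L:np.array(L)/3+[285,140]
C=lambda L:np.array(L)/2.5+[263,175]-np.array([450,0])/2.5
T=lambda L:(np.array(L)-[450,330])/3+[205,255]
print("side frame fl fr nr nl\n",ray("side",S([[150,70],[371,97],[362,250],[126,217]]),.167))
print("side lid corners\n",ray("side",S([[115,13],[410,48],[410,260],[80,203]]),.167))
print("side opening fl fr nr nl\n",ray("side",S([[165,82],[352,110],[340,235],[143,207]]),.167))
print("paddle edge\n",ray("side",S([[165,147],[340,163]]),.165))
print("scene frame  fl fr nr nl\n",ray("scene",C([[620,58],[722,162],[585,215],[484,97]]),.167))
print("scene lid corners fl fr\n",ray("scene",C([[638,25],[797,155],[465,85]]),.167))
print("box bottom front side\n",ray("side",S([[80,345],[350,387]]),0))
print("stone top side fl fr nr nl\n",ray("side",S([[48,428],[266,506],[242,573],[22,492]]),.025))
print("stone top scene fl fr nr nl\n",ray("scene",T([[550,367],[600,534],[525,549],[485,382]]),.025))
print("grinders side: brush near/far, right wheel top, spindle tips",ray("side",[[292,207],[437,240],[460,190],[270,165],[265,245],[445,270]],.15))
print("tape,dropper,tin",ray("scene",[[182,252],[185,222],[314,190]],0.0),ray("side",[[225,312],[187,293],[258,170]],0))
E
```

```text
side frame fl fr nr nl
 [[ 0.6498 -0.2268  0.167 ]
 [ 0.6449 -0.3711  0.167 ]
 [ 0.5225 -0.3637  0.167 ]
 [ 0.5281 -0.2216  0.167 ]]
side lid corners
 [[ 0.6988 -0.1989  0.167 ]
 [ 0.6918 -0.3975  0.167 ]
 [ 0.519  -0.3918  0.167 ]
 [ 0.535  -0.1926  0.167 ]]
side opening fl fr nr nl
 [[ 0.6405 -0.2374  0.167 ]
 [ 0.6321 -0.3587  0.167 ]
 [ 0.5318 -0.3507  0.167 ]
 [ 0.537  -0.2313  0.167 ]]
paddle edge
 [[ 0.5875 -0.2413  0.165 ]
 [ 0.589  -0.3513  0.165 ]]
scene frame  fl fr nr nl
 [[ 0.6534 -0.2284  0.167 ]
 [ 0.6455 -0.3691  0.167 ]
 [ 0.5264 -0.3652  0.167 ]
 [ 0.5294 -0.2177  0.167 ]]
scene lid corners fl fr
 [[ 0.6942 -0.1974  0.167 ]
 [ 0.6994 -0.3904  0.167 ]
 [ 0.5237 -0.1971  0.167 ]]
box bottom front side
 [[ 0.5318 -0.1984  0.    ]
 [ 0.5235 -0.3885  0.    ]]
stone top side fl fr nr nl
 [[ 0.4512 -0.1849  0.025 ]
 [ 0.4154 -0.3299  0.025 ]
 [ 0.3688 -0.3164  0.025 ]
 [ 0.4036 -0.1738  0.025 ]]
stone top scene fl fr nr nl
 [[ 0.4536 -0.1864  0.025 ]
 [ 0.4175 -0.3329  0.025 ]
 [ 0.3711 -0.32    0.025 ]
 [ 0.4068 -0.1771  0.025 ]]
grinders side: brush near/far, right wheel top, spindle tips [[ 0.544  -0.1546  0.15  ]
 [ 0.5056 -0.4222  0.15  ]
 [ 0.6274 -0.4722  0.15  ]
 [ 0.6435 -0.0958  0.15  ]
 [ 0.454  -0.1179  0.15  ]
 [ 0.4459 -0.4324  0.15  ]]
tape,dropper,tin [[ 0.3702 -0.0564  0.    ]
 [ 0.4146  0.0419  0.    ]
 [ 0.7741 -0.0024  0.    ]] [[ 0.3796 -0.0423  0.    ]
 [ 0.4091  0.0437  0.    ]
 [ 0.7537 -0.0413  0.    ]]
```

```bash
python3 -m crank '[0,0,-40,0,0,0,0, -40,-5,-75,0,0,0,0, -80,-10,-75,0,0,0,0, -120,-15,-75,0,0,0,0, -160,-20,-75,0,0,0,0]'
python3 -m crank '[-40,-5,0,0,0,0,0, -80,-10,0,0,0,0,0, -120,-15,0,0,0,0,0, -160,-15,0,0,0,0,0, -170,-15,0,0,0,0,0]'
python3 -m crank '[0,0,0,0,0,0,120, 0,0,0,0,0,0,255, 0,0,0,0,0,0,255, 0,0,0,0,0,0,255, 0,0,0,0,0,0,255]'
python3 - <<'E'
from h import *
o=robot.get_obs();c=robot.camera("wrist");cv2.imwrite("pics/wrist1.png",c["pixels"][:,:,::-1])
W=np.eye(4);W[:3,:3]=R.from_quat(o["tool_rot"]).as_matrix();W[:3,3]=o["position"]
np.savez("wrist1.npz",pixels=c["pixels"],intrinsics=c["intrinsics"],extrinsics=W@c["mount"])
print(o["q"],o["position"])
E
```

```text
time: 0.57
position: [0.6057, -0.1559, 0.3238]
tool_rot: [0.707, 0.708, 0.0, 0.001]
ft_force: [0.0, -0.7, -0.1]
grip_width: 0.087
grip_force: 0.0
time: 0.98
position: [0.5895, -0.3315, 0.3218]
tool_rot: [0.709, 0.705, -0.001, 0.001]
ft_force: [0.3, -0.6, -0.6]
grip_width: 0.0871
grip_force: 0.0
time: 1.4
position: [0.591, -0.3226, 0.3227]
tool_rot: [0.706, 0.708, 0.0, -0.0]
ft_force: [0.2, 0.3, -0.5]
grip_width: 0.0615
grip_force: 0.0
[-6.65419941e-01  5.30043567e-01  1.20961306e+00  3.07887494e-04
  1.40226956e+00 -6.67906221e-01] [ 0.59103    -0.32264433  0.32274979]
```

View pics/wrist1.png

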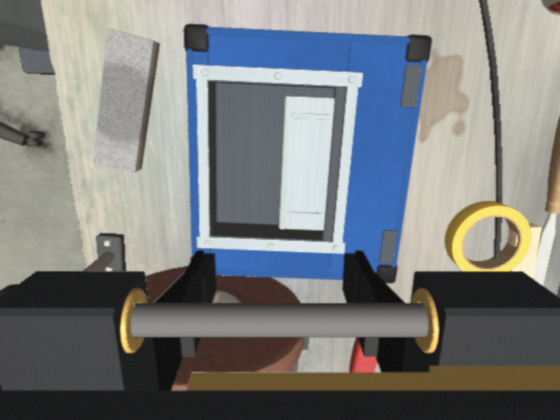

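```bash
python3 - <<'E'
from h import *
np.set_printoptions(precision=4,suppress=True)
r=lambda L,z:ray("wrist",L,z,"1")
print("paddle free edge L,R; pivot L,R\n",r([[286,97],[280,230],[335,98],[326,230]],.165))
print("lid corners nl fl fr\n",r([[186,26],[430,37],[396,281]],.167))
print("frame outer nl fl fr nr\n",r([[194,67],[361,72],[345,252],[197,249]],.167))
print("open nl fl fr nr\n",r([[214,80],[346,85],[334,242],[210,222]],.167))
print("stone top fl fr nr nl\n",r([[155,41],[137,171],[95,164],[111,30]],.025))
print("wheel r edge",r([[300,310],[215,270]],.15),r([[300,310],[215,270]],.2))
E
```

```text
paddle free edge L,R; pivot L,R
 [[ 0.5968 -0.2426  0.165 ]
 [ 0.5925 -0.3508  0.165 ]
 [ 0.6342 -0.2432  0.165 ]
 [ 0.6316 -0.3507  0.165 ]]
lid corners nl fl fr
 [[ 0.5243 -0.1938  0.167 ]
 [ 0.7009 -0.2007  0.167 ]
 [ 0.6951 -0.3978  0.167 ]]
frame outer nl fl fr nr
 [[ 0.5283 -0.2214  0.167 ]
 [ 0.6524 -0.2246  0.167 ]
 [ 0.6485 -0.3701  0.167 ]
 [ 0.5213 -0.3676  0.167 ]]
open nl fl fr nr
 [[ 0.5427 -0.2305  0.167 ]
 [ 0.6418 -0.2339  0.167 ]
 [ 0.6386 -0.3609  0.167 ]
 [ 0.5337 -0.3431  0.167 ]]
stone top fl fr nr nl
 [[ 0.4574 -0.1856  0.025 ]
 [ 0.4221 -0.3281  0.025 ]
 [ 0.3732 -0.3197  0.025 ]
 [ 0.4113 -0.1749  0.025 ]]
wheel r edge [[ 0.612  -0.438   0.15  ]
 [ 0.5325 -0.3959  0.15  ]] [[ 0.6086 -0.4063  0.2   ]
 [ 0.542  -0.371   0.2   ]]
```

```bash
python3 - <<'E'
from h import *
np.set_printoptions(precision=3,suppress=True)
def tri(a,b):
    A=[];B=[]
    for n,uv,f in (a,b):
        p=ray(n,uv,0,f)[0];q=ray(n,uv,.3,f)[0];d=(q-p)/np.linalg.norm(q-p);M=np.eye(3)-np.outer(d,d);A.append(M);B.append(M@p)
    x=np.linalg.lstsq(np.vstack(A),np.hstack(B),rcond=None)[0];return x,[np.linalg.norm(m@x-b) for m,b in zip(A,B)]
print("wheel top",tri(("side",[460,188],"0"),("scene",[368,260],"0")))
print("wheel left spindle nut? ",tri(("side",[462,188],"0"),("scene",[372,258],"0")))
print("wheel hub",tri(("side",[478,250],"0"),("scene",[345,302],"0")))
print("brush top",tri(("side",[277,163],"0"),("scene",[268,161],"0")))
print("brush spindle tip",tri(("side",[290,206],"0"),("scene",[277,204],"0")))
for z in(.1,.15,.2,.25):print(ray("side",[[462,188],[436,240],[440,285]],z)[:,:2].ravel(),ray("side",[[277,163],[284,220]],z)[:,:2].ravel(),ray("scene",[[368,260],[290,330]],z)[:,:2].ravel())
E
```

```text
wheel top (array([ 0.567, -0.446,  0.224]), [np.float64(0.0024964669123418294), np.float64(0.002496466912341625)])
wheel left spindle nut?  (array([ 0.569, -0.449,  0.226]), [np.float64(0.0006781515940204872), np.float64(0.0006781515940198107)])
wheel hub (array([ 0.487, -0.48 ,  0.187]), [np.float64(0.013894083886156835), np.float64(0.013894083886156918)])
brush top (array([ 0.567, -0.124,  0.234]), [np.float64(0.00754605801979881), np.float64(0.007546058019798285)])
brush spindle tip (array([ 0.568, -0.147,  0.125]), [np.float64(0.003679283527382819), np.float64(0.003679283527382547)])
[ 0.676 -0.495  0.539 -0.435  0.443 -0.437] [ 0.695 -0.101  0.546 -0.138] [ 0.657 -0.359  0.437 -0.425]
[ 0.633 -0.476  0.505 -0.42   0.416 -0.422] [ 0.651 -0.109  0.512 -0.144] [ 0.619 -0.395  0.417 -0.455]
[ 0.59  -0.458  0.472 -0.406  0.389 -0.408] [ 0.607 -0.117  0.478 -0.15 ] [ 0.581 -0.43   0.397 -0.485]
[ 0.548 -0.44   0.438 -0.392  0.362 -0.394] [ 0.563 -0.126  0.444 -0.155] [ 0.543 -0.466  0.377 -0.516]
```

```bash
python3 -m crank '[10,-6,0,0,0,7,255, 20,-12,0,0,0,14,255, 30,-18,0,0,0,21,255, 40,-24,0,0,0,28,255, 44,-26,0,0,0,35,255]' 20
python3 -m crank '[0,0,0,0,0,7,255, 0,0,0,0,0,14,255, 0,0,0,0,0,21,255, 0,0,0,0,0,28,255, 0,0,0,0,0,35,255]'
python3 -m crank '[0,0,0,0,0,7,255, 0,0,0,0,0,14,255, 0,0,0,0,0,21,255, 0,0,0,0,0,22,255, 0,0,0,0,0,22,255]'
python3 -m crank '[0,0,20,0,7,0,255, 0,0,40,0,14,0,255, 0,0,60,0,21,0,255, 0,0,80,0,28,0,255, 0,0,90,0,35,0,255]'
python3 -m crank '[0,0,0,0,0,0,255, 0,0,0,0,0,0,255, 0,0,0,0,0,0,255, 0,0,0,0,0,0,255, 0,0,0,0,0,0,255]'
python3 - <<'E'
from h import *
o=robot.get_obs();M=R.from_quat(o["tool_rot"]).as_matrix();print(M.round(3),o["position"],o["q"],o["position"]+.025*M[:,2])
E
```

```text
time: 1.87
position: [0.564, -0.2782, 0.3229]
tool_rot: [0.888, 0.46, -0.0, -0.001]
ft_force: [-0.2, 0.1, -0.2]
grip_width: 0.0244
grip_force: 0.0
time: 2.28
position: [0.5648, -0.2796, 0.3229]
tool_rot: [0.985, 0.171, 0.0, 0.0]
ft_force: [-0.1, -0.3, -0.8]
grip_width: 0.0014
grip_force: 0.0
time: 2.7
position: [0.5648, -0.2799, 0.3227]
tool_rot: [1.0, -0.016, 0.0, 0.0]
ft_force: [0.2, -0.4, -0.1]
grip_width: 0.0004
grip_force: 0.0
time: 3.12
position: [0.5648, -0.2767, 0.2365]
tool_rot: [0.963, -0.012, 0.268, -0.001]
ft_force: [0.5, 1.0, -0.5]
grip_width: 0.0002
grip_force: 0.0
time: 3.53
position: [0.5682, -0.2786, 0.2398]
tool_rot: [0.963, -0.012, 0.269, 0.0]
ft_force: [0.5, 0.5, 1.0]
grip_width: 0.0005
grip_force: 0.0
[[ 0.855 -0.023  0.518]
 [-0.023 -1.    -0.007]
 [ 0.518 -0.006 -0.855]] [ 0.56824386 -0.27864612  0.23980282] [-0.80075388  0.4376638   1.77997519  0.67141743  0.63111403  0.30210795] [ 0.58119904 -0.27882375  0.21842218]
```

```bash
python3 -m crank '[-11,2,16,0,4,0,255, -22,4,32,0,4,0,255, -32,6,48,0,4,0,255, -38,7,56,0,4,0,255, -43,8,64,0,4,0,255]'
python3 -m crank '[0,0,0,0,0,0,255, 0,0,0,0,0,0,255, 0,0,0,0,0,0,255, 0,0,0,0,0,0,255, 0,0,0,0,0,0,255]'
python3 - <<'E'
from h import *
o=robot.get_obs();M=R.from_quat(o["tool_rot"]).as_matrix();print(M.round(3),o["position"],o["position"]+.025*M[:,2])
for n in ["scene","side"]:cv2.imwrite(f"pics/{n}1.png",robot.camera(n)["pixels"][:,:,::-1])
a=cv2.imread("pics/scene1.png")[120:320,220:420];b=cv2.imread("pics/side1.png")[100:300,270:470]
cv2.imwrite("pics/m2.png",cv2.resize(np.hstack([a,b]),(800,400),interpolation=cv2.INTER_CUBIC))
E
```

```text
time: 3.95
position: [0.5634, -0.2854, 0.1606]
tool_rot: [0.953, -0.012, 0.302, -0.0]
ft_force: [0.2, 0.1, -0.4]
grip_width: 0.0004
grip_force: 0.0
time: 4.37
position: [0.5633, -0.2855, 0.1622]
tool_rot: [0.953, -0.013, 0.302, 0.0]
ft_force: [0.2, -0.4, -0.0]
grip_width: -0.0001
grip_force: 0.0
[[ 0.817 -0.024  0.576]
 [-0.024 -1.    -0.008]
 [ 0.576 -0.007 -0.817]] [ 0.56332223 -0.28552269  0.16216021] [ 0.57772564 -0.28572605  0.14172738]
```

View pics/m2.png

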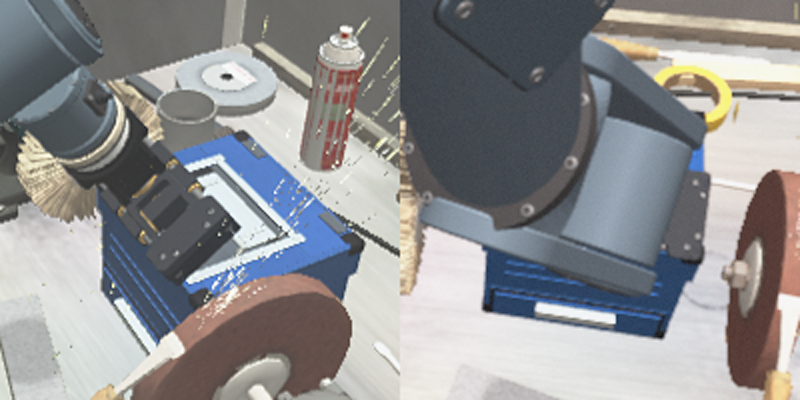

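```bash
python3 -m crank '[4,0,3,0,0,0,255, 8,0,6,0,0,0,255, 12,0,8,0,0,0,255, 14,0,10,0,0,0,255, 14,0,10,0,0,0,255]'
python3 -m crank '[0,0,0,0,0,0,255, 0,0,0,0,0,0,255, 0,0,0,0,0,0,255, 0,0,0,0,0,0,255, 0,0,0,0,0,0,255]'
```

```text
time: 4.88
position: [0.5804, -0.2857, 0.1607]
tool_rot: [0.953, -0.013, 0.301, -0.0]
ft_force: [0.6, 1.6, -0.5]
grip_width: 0.0004
grip_force: 0.0
time: 5.3
position: [0.58, -0.2858, 0.161]
tool_rot: [0.953, -0.013, 0.302, -0.0]
ft_force: [0.2, -0.2, 0.3]
grip_width: 0.0007
grip_force: 0.0
```

```bash
python3 -m crank '[2,0,-1,0,0,0,255, 4,0,-3,0,0,0,255, 6,0,-5,0,0,0,255, 6,0,-5,0,0,0,255, 6,0,-5,0,0,0,255]'
python3 -m crank '[2,0,-1,0,0,0,255, 4,0,-3,0,0,0,255, 6,0,-5,0,0,0,255, 6,0,-5,0,0,0,255, 6,0,-5,0,0,0,255]'
```

```text
time: 5.72
position: [0.5807, -0.2856, 0.1679]
tool_rot: [0.954, -0.013, 0.3, -0.0]
ft_force: [-5.1, -0.9, -2.4]
grip_width: 0.0007
grip_force: 2.9
time: 6.13
position: [0.5822, -0.2856, 0.1752]
tool_rot: [0.954, -0.013, 0.3, -0.0]
ft_force: [-7.3, -0.8, -2.0]
grip_width: 0.0008
grip_force: 3.6
```

```bash
python3 -m crank '[3,0,-2,0,0,0,255, 6,0,-4,0,0,0,255, 9,0,-6,0,0,0,255, 9,0,-6,0,0,0,255, 9,0,-6,0,0,0,255]'
python3 -m crank '[3,0,-2,0,0,0,255, 6,0,-4,0,0,0,255, 9,0,-6,0,0,0,255, 9,0,-6,0,0,0,255, 9,0,-6,0,0,0,255]'
python3 - <<'E'
from h import *
for n in ["scene","side"]:cv2.imwrite(f"pics/{n}2.png",robot.camera(n)["pixels"][:,:,::-1])
a=cv2.imread("pics/scene2.png")[150:310,240:400];b=cv2.imread("pics/side2.png")[120:280,290:450]
cv2.imwrite("pics/m3.png",cv2.resize(np.hstack([a,b]),(800,400),interpolation=cv2.INTER_CUBIC))
E
```

```text
time: 6.55
position: [0.5867, -0.2858, 0.1854]
tool_rot: [0.954, -0.013, 0.3, -0.0]
ft_force: [-5.4, -1.6, -2.8]
grip_width: 0.0008
grip_force: 3.2
time: 6.97
position: [0.5918, -0.2856, 0.1962]
tool_rot: [0.953, -0.013, 0.301, -0.001]
ft_force: [-3.0, 0.0, -4.9]
grip_width: 0.0004
grip_force: 2.6
```

View pics/m3.png

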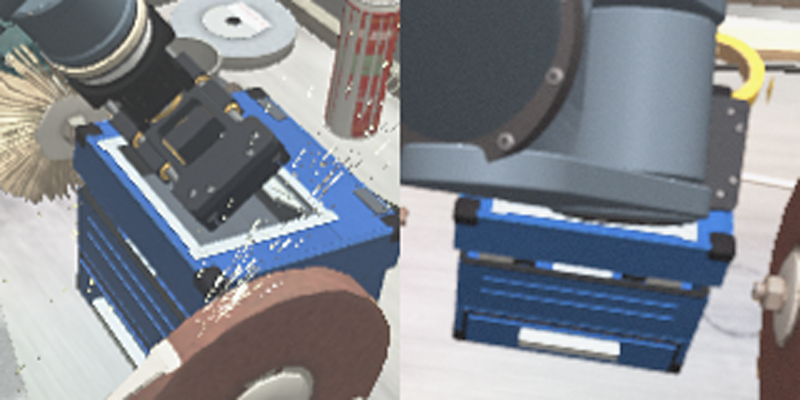

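```bash
python3 -m crank '[8,0,-3,0,-4,0,255, 17,0,-5,0,-8,0,255, 26,0,-7,0,-12,0,255, 34,0,-8,0,-16,0,255, 43,0,-8,0,-20,0,255]'
python3 -m crank '[0,0,0,0,0,0,255, 0,0,0,0,0,0,255, 0,0,0,0,0,0,255, 0,0,0,0,0,0,255, 0,0,0,0,0,0,255]'
python3 - <<'E'
from h import *
o=robot.get_obs();M=R.from_quat(o["tool_rot"]).as_matrix();print(M.round(3),o["position"],o["q"])
for n in ["scene","side"]:cv2.imwrite(f"pics/{n}3.png",robot.camera(n)["pixels"][:,:,::-1])
a=cv2.imread("pics/scene3.png")[130:310,220:400];b=cv2.imread("pics/side3.png")[120:300,290:470]
cv2.imwrite("pics/m4.png",cv2.resize(np.hstack([a,b]),(800,400),interpolation=cv2.INTER_CUBIC))
E
```

```text
time: 7.48
position: [0.6211, -0.2871, 0.2283]
tool_rot: [0.992, -0.013, 0.128, -0.003]
ft_force: [-4.6, 1.5, -4.3]
grip_width: 0.0002
grip_force: 3.0
time: 7.9
position: [0.6213, -0.2872, 0.2275]
tool_rot: [0.991, -0.013, 0.132, -0.003]
ft_force: [-5.3, -0.6, -0.7]
grip_width: 0.0003
grip_force: 2.4
[[ 0.965 -0.025  0.261]
 [-0.027 -1.     0.003]
 [ 0.261 -0.01  -0.965]] [ 0.62132149 -0.28716257  0.2275186 ] [-0.66394251  0.55317858  1.47795512  0.20745382  0.91304373  0.82214061]
```

View pics/m4.png

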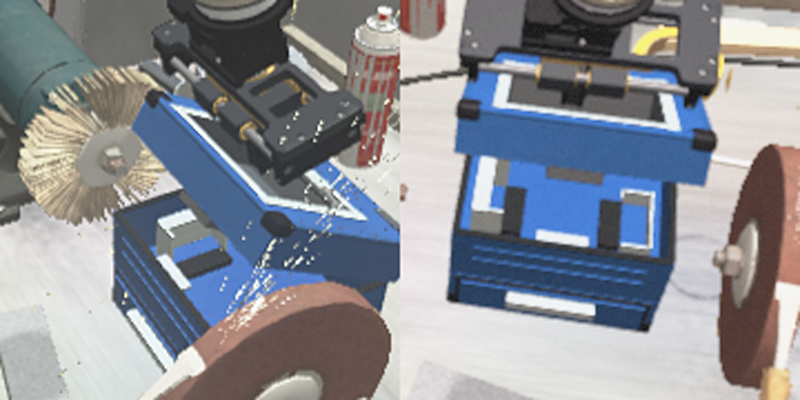

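```bash
python3 -m crank '[8,0,-3,0,-4,0,255, 17,0,-5,0,-8,0,255, 26,0,-7,0,-12,0,255, 34,0,-8,0,-16,0,255, 43,0,-9,0,-20,0,255]'
python3 -m crank '[8,0,-3,0,-4,0,255, 17,0,-5,0,-8,0,255, 26,0,-7,0,-12,0,255, 34,0,-8,0,-16,0,255, 43,0,-9,0,-20,0,255]'
python3 -m crank '[0,0,0,0,0,0,255, 0,0,0,0,0,0,255, 0,0,0,0,0,0,255, 0,0,0,0,0,0,255, 0,0,0,0,0,0,255]'
python3 - <<'E'
from h import *
o=robot.get_obs();M=R.from_quat(o["tool_rot"]).as_matrix();print(M.round(3),o["position"],o["q"])
for n in ["scene","side"]:cv2.imwrite(f"pics/{n}4.png",robot.camera(n)["pixels"][:,:,::-1])
a=cv2.imread("pics/scene4.png")[100:310,210:420];b=cv2.imread("pics/side4.png")[90:300,280:490]
cv2.imwrite("pics/m5.png",cv2.resize(np.hstack([a,b]),(800,400),interpolation=cv2.INTER_CUBIC))
E
```

```text
time: 8.42
position: [0.6601, -0.2877, 0.2472]
tool_rot: [0.999, -0.012, -0.046, -0.006]
ft_force: [-4.8, -0.5, -3.2]
grip_width: 0.0003
grip_force: 2.4
time: 8.83
position: [0.7049, -0.2892, 0.2529]
tool_rot: [0.976, -0.011, -0.217, -0.008]
ft_force: [-4.4, -0.6, -1.0]
grip_width: 0.0003
grip_force: 2.0
time: 9.25
position: [0.7046, -0.2898, 0.2544]
tool_rot: [0.977, -0.011, -0.214, -0.007]
ft_force: [-2.8, 0.6, -0.7]
grip_width: 0.0005
grip_force: 1.2
[[ 0.908 -0.025 -0.418]
 [-0.019 -1.     0.018]
 [-0.419 -0.009 -0.908]] [ 0.70464232 -0.28980466  0.25435646] [-0.471941    0.93797329  0.62977968 -0.18948417  1.9645232   1.08386882]
```

View pics/m5.png

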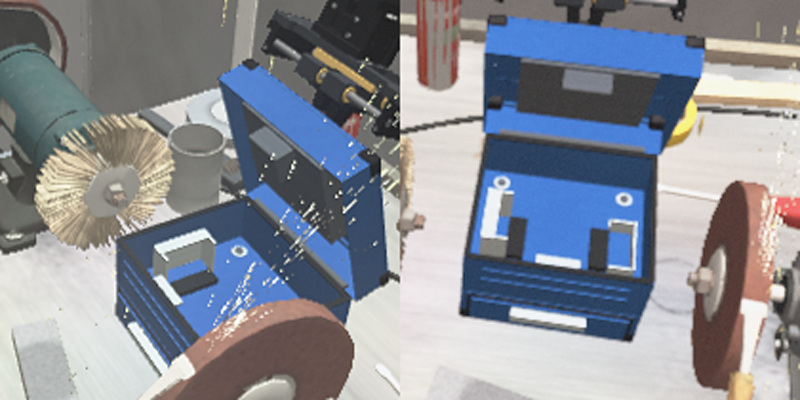

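```bash
python3 -m crank '[0,0,-12,0,0,0,255, 0,0,-24,0,0,0,255, 0,0,-36,0,0,0,255, 0,0,-48,0,0,0,255, 0,0,-60,0,0,0,255]'
python3 -m crank '[-6,0,-13,0,0,0,255, -12,0,-26,0,0,0,255, -18,0,-40,0,0,0,255, -25,0,-54,0,0,0,255, -29,0,-63,0,0,0,255]'
python3 -m crank '[-29,0,13,0,5,0,255, -58,0,26,0,10,0,255, -87,0,40,0,15,0,255, -116,0,53,0,20,0,255, -145,0,67,0,25,0,255]'
python3 -m crank '[0,0,0,0,0,0,255, 0,0,0,0,0,0,255, 0,0,0,0,0,0,255, 0,0,0,0,0,0,255, 0,0,0,0,0,0,255]'
python3 - <<'E'
from h import *
o=robot.get_obs();M=R.from_quat(o["tool_rot"]).as_matrix();print(M.round(3),o["position"],o["q"])
for n in ["scene","side"]:
    c=robot.camera(n);cv2.imwrite(f"pics/{n}5.png",c["pixels"][:,:,::-1])
E
```

```text
time: 9.77
position: [0.7315, -0.2909, 0.3089]
tool_rot: [0.977, -0.011, -0.213, -0.006]
ft_force: [0.2, -0.2, 0.8]
grip_width: 0.0004
grip_force: 0.0
time: 10.18
position: [0.7314, -0.2916, 0.3798]
tool_rot: [0.977, -0.011, -0.212, -0.006]
ft_force: [0.4, 0.1, 0.1]
grip_width: 0.0001
grip_force: 0.0
time: 10.6
position: [0.5868, -0.2885, 0.3785]
tool_rot: [1.0, -0.012, 0.002, -0.003]
ft_force: [0.5, -1.9, 0.1]
grip_width: 0.0004
grip_force: 0.0
time: 11.02
position: [0.5893, -0.2899, 0.3789]
tool_rot: [1.0, -0.011, -0.001, -0.003]
ft_force: [-0.2, 0.3, -0.0]
grip_width: 0.0006
grip_force: 0.0
[[ 1.    -0.023 -0.002]
 [-0.023 -1.     0.006]
 [-0.002 -0.006 -1.   ]] [ 0.58928058 -0.28988955  0.378851  ] [-0.62847755  0.46799861  1.16874938  0.00338557  1.51006213  0.96508979]
```

```bash
python3 -m crank '[-5,0,30,0,0,0,255, -5,0,60,0,0,0,255, -5,0,85,0,0,0,255, -5,0,104,0,0,0,255, -5,0,104,0,0,0,255]'
python3 -m crank '[15,0,0,0,0,0,255, 30,0,0,0,0,0,255, 45,0,0,0,0,0,255, 60,0,0,0,0,0,255, 75,0,0,0,0,0,255]'
python3 -m crank '[8,0,0,0,0,0,255, 16,0,0,0,0,0,255, 24,0,0,0,0,0,255, 32,0,0,0,0,0,255, 36,0,0,0,0,0,255]'
python3 -m crank '[0,0,0,0,0,0,255, 0,0,0,0,0,0,255, 0,0,0,0,0,0,255, 0,0,0,0,0,0,255, 0,0,0,0,0,0,255]'
```

```text
time: 11.53
position: [0.5796, -0.2862, 0.2678]
tool_rot: [1.0, -0.012, -0.008, -0.007]
ft_force: [-0.6, 0.4, -0.4]
grip_width: 0.0
grip_force: 0.0
time: 11.95
position: [0.6567, -0.29, 0.2745]
tool_rot: [1.0, -0.012, -0.004, -0.004]
ft_force: [-3.5, -0.6, 1.9]
grip_width: 0.0005
grip_force: 1.4
time: 12.37
position: [0.688, -0.2904, 0.2727]
tool_rot: [1.0, -0.012, -0.01, -0.005]
ft_force: [-18.1, -0.0, 10.8]
grip_width: 0.0001
grip_force: 9.2
time: 12.78
position: [0.6877, -0.2904, 0.2727]
tool_rot: [1.0, -0.012, -0.009, -0.005]
ft_force: [-11.2, -0.1, 5.6]
grip_width: 0.0001
grip_force: 5.6
```

```bash
python3 - <<'E'
from h import *
for n in ["scene","side"]:
    c=robot.camera(n);np.savez(f"{n}6.npz",**c);cv2.imwrite(f"pics/{n}6.png",c["pixels"][:,:,::-1])
a=cv2.imread("pics/scene6.png")[100:310,210:420];b=cv2.imread("pics/side6.png")[70:280,280:490]
cv2.imwrite("pics/m6.png",cv2.resize(np.hstack([a,b]),(800,400),interpolation=cv2.INTER_CUBIC))
E
```

```text
(no output)
```

View pics/m6.png

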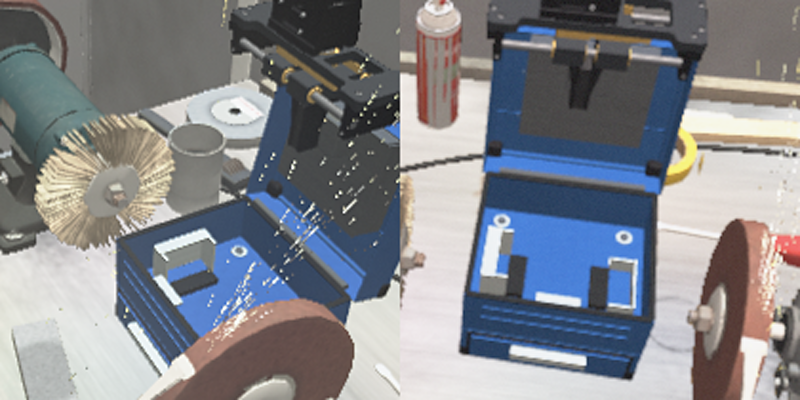

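```bash
cat >> h.py <<'E'
BX=np.array([.610,-.2965,0]);YAW=-.036
def lidpt(th,x,y,z): # lid_hinge frame
    p=np.array([.085+x*np.cos(th)+z*np.sin(th), y, .125-x*np.sin(th)+z*np.cos(th)])
    return BX+R.from_euler('z',YAW).apply(p)
E
python3 - <<'E'
from h import *
for n in("side","scene"):
  for th in(1.3,1.4,1.5,1.6,1.7,1.75):
    print(n,th,proj(n,[lidpt(th,x,y,z) for x,y,z in((-.174,-.095,0),(-.174,-.095,.042),(-.174,.095,0),(0,-.095,0),(0,-.095,.042))],"6").round(0).tolist())
E
```

```text
side 1.3 [[437.0, 126.0], [438.0, 105.0], [327.0, 114.0], [416.0, 170.0], [417.0, 152.0]]
side 1.4 [[437.0, 118.0], [438.0, 99.0], [328.0, 106.0], [416.0, 170.0], [417.0, 153.0]]
side 1.5 [[437.0, 110.0], [437.0, 93.0], [329.0, 99.0], [416.0, 170.0], [416.0, 154.0]]
side 1.6 [[437.0, 103.0], [436.0, 89.0], [331.0, 92.0], [416.0, 170.0], [416.0, 155.0]]
side 1.7 [[437.0, 98.0], [435.0, 85.0], [332.0, 87.0], [416.0, 170.0], [415.0, 157.0]]
side 1.75 [[436.0, 95.0], [435.0, 84.0], [332.0, 84.0], [416.0, 170.0], [415.0, 158.0]]
scene 1.3 [[392.0, 192.0], [413.0, 180.0], [328.0, 140.0], [396.0, 256.0], [414.0, 245.0]]
scene 1.4 [[401.0, 187.0], [421.0, 177.0], [336.0, 136.0], [396.0, 256.0], [414.0, 246.0]]
scene 1.5 [[409.0, 183.0], [429.0, 175.0], [343.0, 133.0], [396.0, 256.0], [413.0, 248.0]]
scene 1.6 [[417.0, 181.0], [436.0, 175.0], [351.0, 131.0], [396.0, 256.0], [413.0, 249.0]]
scene 1.7 [[425.0, 179.0], [443.0, 175.0], [358.0, 130.0], [396.0, 256.0], [412.0, 251.0]]
scene 1.75 [[429.0, 178.0], [446.0, 175.0], [361.0, 129.0], [396.0, 256.0], [412.0, 252.0]]
```

```bash
python3 -m crank '[-15,0,0,0,0,0,255, -35,0,0,0,0,0,255, -60,0,0,0,0,0,255, -80,0,-20,0,0,0,255, -100,0,-50,0,0,0,255]'
python3 -m crank '[-35,0,-35,0,0,0,255, -70,0,-70,0,0,0,255, -105,0,-75,0,0,0,255, -140,0,-75,0,0,0,255, -150,0,-75,0,0,0,255]'
cat > lid.py <<'E'
from h import *
tag="7"
for n in ["scene","side"]:
    c=robot.camera(n);np.savez(f"{n}{tag}.npz",**c);cv2.imwrite(f"pics/{n}{tag}.png",c["pixels"][:,:,::-1])
    h=cv2.cvtColor(c["pixels"],cv2.COLOR_RGB2HSV);m=(abs(h[...,0].astype(int)-110)<12)&(h[...,1]>130)
    best=[]
    for th in np.arange(1.2,1.76,.025):
        mod=np.zeros(m.shape,np.uint8)
        P=[lidpt(th,x,y,z) for x in(-.174,0) for y in(-.095,.095) for z in(0,.042)]+[]
        q=proj(n,P,tag).astype(np.float32);hull=cv2.convexHull(q);cv2.fillConvexPoly(mod,np.round(hull).astype(int),1)
        band=cv2.dilate(mod,np.ones((9,9)))-mod; inb=mod-cv2.erode(mod,np.ones((9,9)))
        up=np.zeros_like(mod);up[:int(proj(n,lidpt(th,0,0,0),tag)[0,1])-15]=1
        best.append((round(m[(inb*up)>0].mean()-m[(band*up)>0].mean(),3),round(th,3)))
    print(n,sorted(best)[::-1][:5])
    for r in (range(80,170,8) if n=="side" else range(125,215,8)):
        x=np.flatnonzero(m[r]&(np.arange(560)>300));print(r,x.min() if len(x) else None,x.max() if len(x) else None,end="; ")
o=robot.get_obs();print(o["position"],o["q"],o["tool_rot"].round(3))
E
python3 lid.py
```

```text
time: 13.3
position: [0.5899, -0.2868, 0.3195]
tool_rot: [1.0, -0.012, -0.007, -0.007]
ft_force: [-0.6, -0.3, 0.6]
grip_width: 0.0003
grip_force: 0.0
time: 13.72
position: [0.4388, -0.2845, 0.4011]
tool_rot: [1.0, -0.013, -0.004, -0.004]
ft_force: [0.2, 0.7, -0.1]
grip_width: 0.0005
grip_force: 0.0
scene [(np.float64(0.397), np.float64(1.7)), (np.float64(0.386), np.float64(1.675)), (np.float64(0.365), np.float64(1.725)), (np.float64(0.348), np.float64(1.75)), (np.float64(0.324), np.float64(1.65))]
125 None None; 133 366 382; 141 377 394; 149 388 405; 157 399 417; 165 410 428; 173 420 435; 181 427 439; 189 423 439; 197 436 436; 205 348 432; 213 356 377; side [(np.float64(0.196), np.float64(1.675)), (np.float64(0.188), np.float64(1.7)), (np.float64(0.179), np.float64(1.65)), (np.float64(0.173), np.float64(1.625)), (np.float64(0.172), np.float64(1.725))]
80 331 353; 88 330 437; 96 341 437; 104 419 435; 112 None None; 120 None None; 128 419 428; 136 331 341; 144 352 357; 152 325 546; 160 330 527; 168 327 530; [ 0.44141094 -0.28517522  0.40014587] [-0.78766769  0.24505525  1.45607205  0.00230255  1.45002846  0.80889782] [ 1.    -0.013 -0.003 -0.004]
```

```bash
python3 -m crank '[-10,-10,10,0,0,-7,0, -20,-20,25,0,0,-14,0, -29,-32,40,0,0,-21,0, -29,-32,60,0,0,-28,0, -29,-32,70,0,0,-35,0]'
python3 -m crank '[0,0,15,0,0,-7,0, 0,0,30,0,0,-14,0, 0,0,45,0,0,-21,0, 0,0,60,0,0,-28,0, 0,0,70,0,0,-35,0]'
python3 -m crank '[0,0,20,0,0,-7,0, 0,0,40,0,0,-8,0, 0,0,60,0,0,-8,0, 0,0,70,0,0,-8,0, 0,0,70,0,0,-8,0]'
python3 -m crank '[0,0,0,0,0,0,0, 0,0,0,0,0,0,0, 0,0,0,0,0,0,0, 0,0,0,0,0,0,0, 0,0,0,0,0,0,0]'
python3 - <<'E'
from h import *
o=robot.get_obs();M=R.from_quat(o["tool_rot"]).as_matrix();print(M.round(3),o["position"],o["q"])
c=robot.camera("wrist");cv2.imwrite("pics/wrist8.png",c["pixels"][:,:,::-1])
W=np.eye(4);W[:3,:3]=M;W[:3,3]=o["position"]
np.savez("wrist8.npz",pixels=c["pixels"],intrinsics=c["intrinsics"],extrinsics=W@c["mount"])
# expected stone corner projections
Rz=R.from_euler('z',-13.9,degrees=True)
print(proj("wrist",[Rz.apply([sx*.025,sy*.075,0])+[.4125,-.2525,.025] for sx,sy in((-1,1),(1,1),(1,-1),(-1,-1))],"8").round(0).tolist())
g=cv2.cvtColor(c["pixels"],cv2.COLOR_RGB2GRAY).astype(int)
for r in(60,100,140,180,220,250):print(r,g[r,120:440:5].tolist())
E
```

```text
time: 14.23
position: [0.4145, -0.2509, 0.3274]
tool_rot: [0.956, 0.293, -0.002, -0.007]
ft_force: [0.1, -0.8, -0.8]
grip_width: 0.0259
grip_force: 0.0
time: 14.65
position: [0.4148, -0.2512, 0.2576]
tool_rot: [0.824, 0.566, 0.0, -0.006]
ft_force: [0.3, 0.0, 0.5]
grip_width: 0.0593
grip_force: 0.0
time: 15.07
position: [0.4133, -0.2499, 0.1867]
tool_rot: [0.785, 0.62, 0.0, -0.008]
ft_force: [-1.2, 0.4, 0.4]
grip_width: 0.0856
grip_force: 0.0
time: 15.48
position: [0.4131, -0.251, 0.1904]
tool_rot: [0.785, 0.62, 0.0, -0.005]
ft_force: [0.3, 0.8, 0.0]
grip_width: 0.0871
grip_force: 0.0
[[ 0.231  0.973 -0.006]
 [ 0.973 -0.231  0.008]
 [ 0.006 -0.008 -1.   ]] [ 0.41309143 -0.25096504  0.19039621] [-0.778552    0.4291643   1.83469628  0.00194618  0.88762415 -0.54650076]
[[249.0, 107.0], [312.0, 108.0], [306.0, 279.0], [251.0, 278.0]]
60 [79, 79, 80, 80, 79, 182, 181, 185, 181, 186, 179, 189, 177, 171, 178, 180, 186, 182, 175, 181, 183, 176, 174, 188, 188, 179, 179, 184, 193, 188, 186, 178, 186, 182, 184, 183, 186, 190, 185, 188, 189, 185, 183, 188, 179, 182, 172, 171, 175, 180, 182, 182, 
[... 949 characters left out ...]
78, 182, 176, 175, 183, 132, 191, 212, 212, 68, 27, 36, 34]
220 [131, 134, 131, 135, 134, 142, 138, 135, 140, 140, 137, 138, 141, 139, 142, 180, 187, 179, 176, 190, 184, 179, 183, 178, 180, 178, 154, 134, 134, 136, 134, 142, 141, 134, 139, 135, 141, 133, 175, 171, 176, 172, 177, 174, 181, 174, 174, 179, 175, 176, 176, 175, 177, 176, 172, 174, 173, 96, 209, 210, 205, 81, 39, 33]
250 [136, 140, 139, 140, 144, 144, 140, 145, 144, 142, 117, 97, 144, 143, 136, 129, 133, 185, 182, 178, 170, 185, 181, 179, 177, 181, 178, 161, 156, 167, 158, 160, 155, 159, 154, 162, 160, 170, 166, 175, 170, 169, 175, 180, 176, 177, 177, 177, 170, 173, 171, 169, 167, 92, 156, 171, 173, 174, 107, 212, 205, 83, 35, 40]
```

```bash
python3 - <<'E'
from h import *
g=cv2.cvtColor(np.load("wrist8.npz")["pixels"],cv2.COLOR_RGB2GRAY)
print(g[95:130,265:300].mean(1).round().tolist());print(g[262:295,265:300].mean(1).round().tolist())
E
python3 -m crank '[-1,0,35,0,0,0,0, -1,0,70,0,0,0,0, -1,0,100,0,0,0,0, -1,0,115,0,0,0,0, -1,0,125,0,0,0,0]'
python3 -m crank '[0,0,9,0,0,0,0, 0,0,18,0,0,0,0, 0,0,26,0,0,0,0, 0,0,32,0,0,0,0, 0,0,35,0,0,0,0]'
python3 -m crank '[0,0,0,0,0,0,0, 0,0,0,0,0,0,0, 0,0,0,0,0,0,0, 0,0,0,0,0,0,50, 0,0,0,0,0,0,90]' 30
```

```text
[186.0, 185.0, 185.0, 186.0, 186.0, 186.0, 186.0, 186.0, 185.0, 172.0, 139.0, 147.0, 162.0, 167.0, 168.0, 168.0, 168.0, 168.0, 168.0, 168.0, 168.0, 167.0, 166.0, 166.0, 167.0, 167.0, 167.0, 166.0, 167.0, 167.0, 167.0, 168.0, 169.0, 170.0, 170.0]
[171.0, 171.0, 168.0, 166.0, 166.0, 167.0, 168.0, 169.0, 170.0, 170.0, 170.0, 168.0, 167.0, 168.0, 170.0, 172.0, 174.0, 174.0, 175.0, 175.0, 175.0, 174.0, 174.0, 173.0, 173.0, 173.0, 173.0, 174.0, 174.0, 175.0, 175.0, 176.0, 177.0]
time: 15.95
position: [0.4108, -0.2499, 0.063]
tool_rot: [0.785, 0.62, -0.0, -0.007]
ft_force: [0.3, -0.6, -0.2]
grip_width: 0.0872
grip_force: 0.0
time: 16.37
position: [0.4113, -0.2502, 0.0293]
tool_rot: [0.785, 0.62, 0.0, -0.006]
ft_force: [-0.2, -0.0, -0.3]
grip_width: 0.0872
grip_force: 0.0
time: 16.78
position: [0.4114, -0.2503, 0.0301]
tool_rot: [0.785, 0.62, 0.0, -0.005]
ft_force: [0.6, -0.0, 0.3]
grip_width: 0.0798
grip_force: 0.0
```

```bash
python3 -m crank '[0,0,0,0,0,0,150, 0,0,0,0,0,0,200, 0,0,0,0,0,0,255, 0,0,0,0,0,0,255, 0,0,0,0,0,0,255]' 45
python3 -m crank '[0,0,0,0,0,0,255, 0,0,0,0,0,0,255, 0,0,-3,0,0,0,255, 0,0,-8,0,0,0,255, 0,0,-15,0,0,0,255]' 45
python3 -m crank '[0,0,-20,0,0,0,255, 0,0,-45,0,0,0,255, 0,0,-75,0,0,0,255, 0,0,-110,0,0,0,255, 0,0,-150,0,0,0,255]'
python3 -m crank '[0,0,-30,0,0,-4,255, 0,0,-50,0,0,-8,255, 0,0,-60,0,0,-12,255, 0,0,-60,0,0,-12,255, 0,0,-60,0,0,-12,255]'
python3 - <<'E'
from h import *
o=robot.get_obs();M=R.from_quat(o["tool_rot"]).as_matrix();print(M.round(3),o["position"],o["q"],o["ft_force"],o["moment"])
E
```

```text
time: 17.2
position: [0.4115, -0.2503, 0.0297]
tool_rot: [0.785, 0.62, 0.0, -0.006]
ft_force: [-0.1, -0.5, -0.7]
grip_width: 0.0495
grip_force: 44.9
time: 17.62
position: [0.4107, -0.2497, 0.0445]
tool_rot: [0.785, 0.62, -0.0, -0.007]
ft_force: [0.1, 0.6, -3.7]
grip_width: 0.0496
grip_force: 44.9
time: 18.03
position: [0.411, -0.2504, 0.1955]
tool_rot: [0.785, 0.62, -0.0, -0.008]
ft_force: [0.7, -0.3, -2.5]
grip_width: 0.0496
grip_force: 44.9
time: 18.45
position: [0.4124, -0.2517, 0.2551]
tool_rot: [0.716, 0.698, 0.001, -0.006]
ft_force: [0.0, 0.5, -4.5]
grip_width: 0.0497
grip_force: 44.9
[[ 0.026  1.    -0.007]
 [ 1.    -0.026  0.009]
 [ 0.009 -0.007 -1.   ]] [ 0.41239433 -0.2517194   0.25509246] [-7.80670292e-01  3.31149055e-01  1.76343646e+00  1.60727340e-03
  1.05827927e+00 -7.55799126e-01] [ 0.03080245  0.50530828 -4.46072636] [ 0.04077324  0.06433995 -0.05444133]
```

```bash
cat > fit.py <<'E'
from h import *
from scipy.ndimage import map_coordinates
from scipy.optimize import minimize
sx=-.012;sz=.072
def L(a,b):return np.linspace(a,b,60)
box=[L([-.085,-.08,0],[-.085,.08,0]),L([-.085,.095,.01],[-.085,.095,.11]),L([-.085,-.095,.01],[-.085,-.095,.11])]
left=[L([-.08,.095,.125],[.07,.095,.125]),L([-.08,.095,0],[.0,.095,0])]
front=[L([-.085,-.09,.125],[-.085,.09,.125])]
lip=[L([sx-.033,.067,sz+.036],[sx+.033,.067,sz+.036]),L([sx-.033,.067,sz+.036],[sx-.033,.079,sz+.036])]
sets={("side","6"):box+front+lip,("scene","6"):box[1:2]+left+front+lip}
G={}
for k in sets:
    g=cv2.GaussianBlur(np.load(k[0]+k[1]+".npz")["pixels"].astype(np.float32),(0,0),1.0)
    G[k]=[(cv2.Sobel(g[...,c],cv2.CV_32F,1,0),cv2.Sobel(g[...,c],cv2.CV_32F,0,1)) for c in range(3)]
def score(p,ks=sets,each=False):
    Rz=R.from_euler('z',p[2]);out=[]
    for k in ks:
        for l in sets[k]:
            q=proj(k[0],Rz.apply(l)+[p[0],p[1],0],k[1]);d=q[-1]-q[0];n=np.array([-d[1],d[0]])/np.linalg.norm(d)
            v=np.max([abs(map_coordinates(gx,[q[:,1],q[:,0]],order=1)*n[0]+map_coordinates(gy,[q[:,1],q[:,0]],order=1)*n[1]) for gx,gy in G[k]],0)
            out.append(np.tanh(v/150).mean())
    return out if each else -np.mean(out)
for ks in (list(sets),[("side","6")],[("scene","6")]):
    c=[(score([x,y,w],ks),x,y,w) for x in np.arange(.602,.621,.002) for y in np.arange(-.306,-.287,.002) for w in np.arange(-.06,-.01,.01)]
    r=minimize(score,min(c)[1:],args=(ks,),method="Nelder-Mead",options=dict(initial_simplex=np.array(min(c)[1:])+np.array([[0,0,0],[.002,0,0],[0,.002,0],[0,0,.01]])))
    print(ks,r.x.round(4),round(r.fun,3),np.round(score(r.x,ks,True),2), round(score([.611,-.2965,-.036],ks),3))
E
python3 fit.py
```

```text
[('side', '6'), ('scene', '6')] [ 0.6108 -0.2951 -0.0165] -0.833 [0.97 0.98 0.98 0.65 0.91 0.94 0.99 0.9  0.25 0.58 0.89 0.94] -0.812
[('side', '6')] [ 0.6108 -0.2951 -0.0198] -0.906 [0.98 0.99 0.98 0.66 0.91 0.93] -0.89
[('scene', '6')] [ 0.6109 -0.2958 -0.0072] -0.761 [0.99 0.91 0.23 0.6  0.89 0.96] -0.735
```

```bash
python3 -m crank '[-5,20,0,0,0,0,255, -15,55,0,0,0,0,255, -25,95,0,0,0,0,255, -35,135,0,0,0,0,255, -42,170,-2,0,0,0,255]'
python3 -m crank '[0,12,0,0,-5,0,255, 0,18,0,0,-10,0,255, 0,18,0,0,-16,0,255, 0,18,0,0,-22,0,255, 0,18,0,0,-22,0,255]'
python3 -m crank '[0,0,0,0,0,0,255, 0,0,0,0,0,0,255, 0,0,0,0,0,0,255, 0,0,0,0,0,0,255, 0,0,0,0,0,0,255]'
cat > go.py <<'E'
# usage: go.py alpha_deg c_y c_z [x]: shift (mm) and turn from measured pose to the stone pose given in the seat frame
import sys
from h import *
a,cy,cz=map(float,sys.argv[1:4]);a=np.radians(a)
o=robot.get_obs();M=R.from_quat(o["tool_rot"]).as_matrix();S=np.array([.599,-.2954,.072]);Ry=R.from_euler('z',-.026)
u=np.array([0,np.cos(a),-np.sin(a)]);n=np.array([0,np.sin(a),np.cos(a)])
t=S+Ry.apply(np.array([0,cy,cz])/1e3+.002*u+.0175*n)
Mt=np.c_[Ry.apply(u),np.cross(-Ry.apply(n),Ry.apply(u)),-Ry.apply(n)]
print("target",t.round(4),"pos",o["position"].round(4),"alpha now",np.degrees(np.arcsin(-M[2,0])).round(2),"F",o["ft_force"].round(1),"m",o["moment"].round(2))
print("shift",(M.T@(t-o["position"])*1e3).round(1),"turn",np.degrees(R.from_matrix(M.T@Mt).as_rotvec()).round(1))
E
python3 go.py 22 -11.2 85
```

```text
time: 18.87
position: [0.5828, -0.2983, 0.2521]
tool_rot: [0.716, 0.698, 0.0, -0.008]
ft_force: [-0.0, -0.5, -4.0]
grip_width: 0.0496
grip_force: 44.9
time: 19.28
position: [0.5979, -0.2938, 0.2502]
tool_rot: [0.701, 0.689, -0.137, 0.123]
ft_force: [-0.8, 0.6, -4.6]
grip_width: 0.0497
grip_force: 44.9
time: 19.7
position: [0.5996, -0.2999, 0.2551]
tool_rot: [0.703, 0.686, -0.136, 0.128]
ft_force: [0.1, -0.5, -3.2]
grip_width: 0.049
grip_force: 44.9
target [ 0.5989 -0.2982  0.1725] pos [ 0.5996 -0.2999  0.2551] alpha now 21.46 F [ 0.1 -0.5 -3.2] m [ 0.47 -0.02  0.02]
shift [31.8 -0.2 76.3] turn [-0.4 -0.5  0.1]
```

```bash
python3 -m crank '[8,0,19,0,0,0,255, 16,0,38,0,0,0,255, 24,0,57,0,0,0,255, 30,0,72,0,0,0,255, 32,0,76,0,0,0,255]'
python3 -m crank '[0,0,0,0,0,0,255, 0,0,0,0,0,0,255, 0,0,0,0,0,0,255, 0,0,0,0,0,0,255, 0,0,0,0,0,0,255]'
python3 go.py 22 -11.2 60
python3 - <<'E'
# check stone long-edge tilt: predicted corner projections vs. gradient
from h import *
from scipy.ndimage import map_coordinates
o=robot.get_obs();M=R.from_quat(o["tool_rot"]).as_matrix();p0=o["position"]
for n in("side","scene"):
    c=robot.camera(n);np.savez(f"{n}9.npz",**c);g=cv2.GaussianBlur(c["pixels"],(0,0),1).astype(np.float32).mean(2);gx=cv2.Sobel(g,5,1,0);gy=cv2.Sobel(g,5,0,1)
    res=[]
    for off in np.arange(-10,11,1):
      for rot in np.arange(-6,7,1):
        Q=R.from_euler('y',rot,degrees=True).as_matrix();s=0
        cs=np.array([[off/1e3-.002,0,.0175]])
        for a,b in(((-75,-25,-12.5),(-75,25,-12.5)),((75,-25,-12.5),(75,25,-12.5)),((-75,-25,-12.5),(-20,-25,-12.5)),((20,-25,-12.5),(75,-25,-12.5)),((-75,-25,12.5),(75,-25,12.5))):
            l=np.linspace(a,b,40)/1e3; q=proj(n,(l@Q.T+cs)@M.T+p0,"9");d=q[-1]-q[0];nn=np.array([-d[1],d[0]])/np.linalg.norm(d)
            s+=np.tanh(abs(map_coordinates(gx,[q[:,1],q[:,0]],order=1)*nn[0]+map_coordinates(gy,[q[:,1],q[:,0]],order=1)*nn[1])/100).mean()
        res.append((round(s/5,3),off,rot))
    print(n,sorted(res)[::-1][:5])
E
```

```text
time: 20.12
position: [0.5974, -0.2965, 0.1693]
tool_rot: [0.703, 0.687, -0.137, 0.125]
ft_force: [-0.9, -0.3, -3.4]
grip_width: 0.0497
grip_force: 44.9
time: 20.53
position: [0.5999, -0.2971, 0.1739]
tool_rot: [0.703, 0.687, -0.136, 0.129]
ft_force: [0.4, 0.1, -3.7]
grip_width: 0.0494
grip_force: 44.9
target [ 0.5989 -0.2982  0.1475] pos [ 0.5999 -0.2971  0.1739] alpha now 21.55 F [ 0.4  0.1 -3.7] m [ 0.43  0.   -0.03]
shift [ 8.7 -0.8 24.9] turn [-0.2 -0.5  0.2]
side [(np.float64(0.796), np.int64(2), np.int64(0)), (np.float64(0.795), np.int64(3), np.int64(1)), (np.float64(0.795), np.int64(1), np.int64(0)), (np.float64(0.794), np.int64(2), np.int64(1)), (np.float64(0.793), np.int64(3), np.int64(0))]
scene [(np.float64(0.734), np.int64(2), np.int64(0)), (np.float64(0.733), np.int64(1), np.int64(0)), (np.float64(0.732), np.int64(3), np.int64(0)), (np.float64(0.729), np.int64(4), np.int64(0)), (np.float64(0.727), np.int64(0), np.int64(0))]
```

```bash
python3 -m crank '[4,-1,11,0,0,0,255, 8,-1,22,0,0,0,255, 11,-1,32,0,0,0,255, 12,-1,36,0,0,0,255, 12,-1,36,0,0,0,255]'
python3 -m crank '[1,0,2,0,0,0,255, 2,0,4,0,0,0,255, 2,0,6,0,0,0,255, 2,0,6,0,0,0,255, 2,0,6,0,0,0,255]'
python3 go.py 22 -1 41.7
```

```text
time: 21.05
position: [0.5965, -0.2982, 0.1317]
tool_rot: [0.702, 0.687, -0.137, 0.125]
ft_force: [-0.3, 0.3, -4.1]
grip_width: 0.0496
grip_force: 44.9
time: 21.47
position: [0.598, -0.2992, 0.1284]
tool_rot: [0.702, 0.687, -0.136, 0.128]
ft_force: [-0.0, -0.4, -3.0]
grip_width: 0.0495
grip_force: 44.9
target [ 0.5992 -0.288   0.1292] pos [ 0.598  -0.2992  0.1284] alpha now 21.49 F [-0.  -0.4 -3. ] m [ 0.41 -0.05  0.04]
shift [10.1  0.9 -4.8] turn [-0.3 -0.5  0.3]
```

No contact so far; now slide the left end under the lip.

```bash
python3 -m crank '[3,0,-2,0,0,0,255, 6,0,-3,0,0,0,255, 8,0,-4,0,0,0,255, 10,0,-5,0,0,0,255, 10,0,-5,0,0,0,255]'
python3 -m crank '[0,0,0,0,0,0,255, 0,0,0,0,0,0,255, 0,0,0,0,0,0,255, 0,0,0,0,0,0,255, 0,0,0,0,0,0,255]'
for a in "16 -1 34" "11 -1 28" "5 -1 20" "0 -1 13"; do python3 go.py $a; done
```

```text
time: 21.88
position: [0.5982, -0.2872, 0.1293]
tool_rot: [0.702, 0.687, -0.136, 0.128]
ft_force: [0.5, -0.6, -3.8]
grip_width: 0.0497
grip_force: 44.9
time: 22.3
position: [0.5981, -0.2881, 0.1292]
tool_rot: [0.703, 0.687, -0.136, 0.128]
ft_force: [-0.3, 0.5, -3.3]
grip_width: 0.0498
grip_force: 44.9
target [ 0.5991 -0.2897  0.1223] pos [ 0.5981 -0.2881  0.1292] alpha now 21.48 F [-0.3  0.5 -3.3] m [0.43 0.   0.05]
shift [1.1 1.1 7. ] turn [-0.4  5.5  0.2]
target [ 0.5991 -0.2911  0.1168] pos [ 0.5981 -0.2881  0.1292] alpha now 21.48 F [-0.3  0.5 -3.3] m [0.43 0.   0.05]
shift [ 1.7  1.2 12.6] turn [-0.4 10.5  0.2]
target [ 0.5991 -0.2929  0.1093] pos [ 0.5981 -0.2881  0.1292] alpha now 21.48 F [-0.3  0.5 -3.3] m [0.43 0.   0.05]
shift [ 2.8  1.2 20.3] turn [-0.4 16.5  0.2]
target [ 0.599  -0.2944  0.1025] pos [ 0.5981 -0.2881  0.1292] alpha now 21.48 F [-0.3  0.5 -3.3] m [0.43 0.   0.05]
shift [ 3.9  1.3 27.1] turn [-0.4 21.5  0.2]
```

```bash
python3 -m crank '[0,0,3,0,3,0,255, 1,1,7,0,5,0,255, 1,1,10,0,8,0,255, 2,1,13,0,10,0,255, 2,1,13,0,10,0,255]'
python3 -m crank '[0,0,0,0,0,0,255, 0,0,0,0,0,0,255, 0,0,0,0,0,0,255, 0,0,0,0,0,0,255, 0,0,0,0,0,0,255]'
for a in "5 -1 20" "0 -1 13"; do python3 go.py $a; done
```

```text
time: 22.72
position: [0.5989, -0.2926, 0.1162]
tool_rot: [0.712, 0.695, -0.074, 0.067]
ft_force: [0.3, 0.0, -2.7]
grip_width: 0.0494
grip_force: 44.9
time: 23.13
position: [0.5991, -0.2903, 0.1165]
tool_rot: [0.711, 0.696, -0.074, 0.067]
ft_force: [0.7, -0.6, -4.4]
grip_width: 0.0497
grip_force: 44.9
target [ 0.5991 -0.2929  0.1093] pos [ 0.5991 -0.2903  0.1165] alpha now 11.49 F [ 0.7 -0.6 -4.4] m [ 0.22 -0.   -0.03]
shift [-1.   0.1  7.6] turn [-0.4  6.5  0.2]
target [ 0.599  -0.2944  0.1025] pos [ 0.5991 -0.2903  0.1165] alpha now 11.49 F [ 0.7 -0.6 -4.4] m [ 0.22 -0.   -0.03]
shift [-1.2  0.1 14.5] turn [-0.4 11.5  0.2]
```

```bash
python3 -m crank '[0,0,4,0,3,0,255, -1,0,8,0,6,0,255, -1,0,11,0,9,0,255, -1,0,14,0,11,0,255, -1,0,14,0,11,0,255]'
python3 -m crank '[0,0,0,0,0,0,255, 0,0,0,0,0,0,255, 0,0,0,0,0,0,255, 0,0,0,0,0,0,255, 0,0,0,0,0,0,255]'
python3 go.py 0 -1 12.5
```

```text
time: 23.55
position: [0.5988, -0.2962, 0.1025]
tool_rot: [0.716, 0.698, -0.006, 0.0]
ft_force: [0.7, -0.7, -1.9]
grip_width: 0.0498
grip_force: 44.9
time: 23.97
position: [0.5989, -0.294, 0.103]
tool_rot: [0.715, 0.699, -0.006, 0.0]
ft_force: [0.1, -0.2, -3.6]
grip_width: 0.0494
grip_force: 44.9
target [ 0.599  -0.2944  0.102 ] pos [ 0.5989 -0.294   0.103 ] alpha now 0.49 F [ 0.1 -0.2 -3.6] m [ 0.01 -0.    0.01]
shift [-0.4  0.2  1. ] turn [-0.4  0.5  0.2]
```

```bash
python3 -m crank '[0,0,1,0,0.5,0,255, 0,0,1.5,0,0.5,0,255, 0,0,2,0,0.5,0,255, 0,0,2,0,0.5,0,255, 0,0,2,0,0.5,0,255]'
python3 go.py 0 -1 12.5
```

```text
time: 24.38
position: [0.5989, -0.2942, 0.1017]
tool_rot: [0.715, 0.699, -0.002, -0.003]
ft_force: [0.0, 3.2, 4.5]
grip_width: 0.0496
grip_force: 44.9
target [ 0.599  -0.2944  0.102 ] pos [ 0.5989 -0.2942  0.1017] alpha now -0.05 F [0.  3.2 4.5] m [0.7  0.36 0.05]
shift [-0.2  0.1 -0.3] turn [-0.4 -0.   0.1]
```

```bash
python3 -m crank '[0,0,0,0,0,0,90, 0,0,0,0,0,0,60, 0,0,0,0,0,0,50, 0,0,0,0,0,0,50, 0,0,0,0,0,0,50]'
python3 -m crank '[0,0,0,0,0,0,50, 0,0,-5,0,0,0,50, 0,0,-15,0,0,0,50, 0,0,-30,0,0,0,50, 0,0,-50,0,0,0,50]'
python3 -m crank '[0,0,-30,0,0,0,50, 0,0,-65,0,0,0,50, 0,0,-100,0,0,0,50, 0,0,-130,0,0,0,50, 0,0,-160,0,0,0,50]'
python3 -m crank '[0,-35,0,0,0,0,50, 0,-70,0,0,0,0,50, 0,-105,0,0,0,0,50, 0,-120,0,0,0,0,50, 0,-120,0,0,0,0,50]'
cat > stone.py <<'E'
from h import *
from scipy.ndimage import map_coordinates
from scipy.optimize import minimize
S=np.array([.599,-.2954,.072]);o=robot.get_obs();M=R.from_quat(o["tool_rot"]).as_matrix();print(o["position"],o["ft_force"])
cams={}
for n in("side","scene","wrist"):
    c=robot.camera(n)
    if n=="wrist":
        W=np.eye(4);W[:3,:3]=M;W[:3,3]=o["position"];c["extrinsics"]=W@c["mount"]
    np.savez(f"{n}a.npz",**c)
    cams[n]=[(cv2.Sobel(g,5,1,0),cv2.Sobel(g,5,0,1)) for g in [cv2.GaussianBlur(c["pixels"],(0,0),1).astype(np.float32).mean(2)]][0]
def sc(p,n):
    x,y,z,yaw,tilt=p;Q=R.from_euler('zx',[yaw,tilt]);s=[]
    for a,b in(((-25,-75,12.5),(25,-75,12.5)),((-25,-75,12.5),(-25,75,12.5)),((25,-75,12.5),(25,62,12.5))):
        q=proj(n,Q.apply(np.linspace(a,b,60)/1e3)+S+[x,y,z],"a");d=q[-1]-q[0];nn=np.array([-d[1],d[0]])/np.linalg.norm(d);gx,gy=cams[n]
        s.append(np.tanh(abs(map_coordinates(gx,[q[:,1],q[:,0]],order=1)*nn[0]+map_coordinates(gy,[q[:,1],q[:,0]],order=1)*nn[1])/80).mean())
    return -np.mean(s)
for ns in(["side"],["scene"],["wrist"],["side","scene"]):
    f=lambda p:sum(sc(p,n) for n in ns)/len(ns)
    c=min((f([x,y,z,-.026,t]),x,y,z,-.026,t) for x in np.arange(-.006,.007,.002) for y in np.arange(-.01,.011,.002) for z in ([.0125] if len(ns)==1 else [.0085,.0125,.0165,.0205]) for t in(-.1,-.05,0,.05,.1))
    print(ns,np.round(c,4))
E
python3 stone.py
```

```text
time: 24.8
position: [0.5988, -0.295, 0.1006]
tool_rot: [0.716, 0.699, -0.003, -0.003]
ft_force: [-0.0, 0.4, 0.8]
grip_width: 0.0685
grip_force: 0.0
time: 25.22
position: [0.5985, -0.2943, 0.1508]
tool_rot: [0.715, 0.699, -0.003, -0.004]
ft_force: [0.1, -0.2, 0.1]
grip_width: 0.0699
grip_force: 0.0
time: 25.63
position: [0.6004, -0.2947, 0.3142]
tool_rot: [0.715, 0.699, -0.002, -0.002]
ft_force: [-0.3, 0.6, -0.7]
grip_width: 0.0696
grip_force: 0.0
time: 26.05
position: [0.4771, -0.2912, 0.3132]
tool_rot: [0.716, 0.698, -0.003, -0.003]
ft_force: [-0.4, 0.6, -0.4]
grip_width: 0.0702
grip_force: 0.0
[ 0.47710502 -0.29117677  0.31317873] [-0.39462757  0.60595069 -0.43443509]
['side'] [-0.7505 -0.004  -0.006   0.0125 -0.026   0.05  ]
['scene'] [-0.8341  0.      0.006   0.0125 -0.026   0.    ]
['wrist'] [-0.8773 -0.004  -0.002   0.0125 -0.026   0.05  ]
['side', 'scene'] [-0.7525 -0.004   0.006   0.0165 -0.026   0.05  ]
```

```bash
python3 -m crank '[10,0,-30,0,0,0,50, 40,20,-60,0,0,0,50, 80,40,-70,0,0,0,50, 120,60,-70,0,0,0,50, 160,80,-70,0,0,0,50]'
python3 -m crank '[40,5,0,0,0,0,50, 80,10,0,0,0,0,50, 120,10,0,0,0,0,50, 140,10,0,0,0,0,50, 140,10,0,0,0,0,50]'
sed -i 's/"side","scene","wrist")/"side","scene")/; s/\["wrist"\],//' stone.py
sed -i 's/print(ns,np.round(c,4))/r=minimize(f,c[1:],method="Nelder-Mead",options=dict(initial_simplex=np.array(c[1:])+np.vstack([np.zeros(5),np.diag([.002,.002,.002,.02,.03])])));print(ns,np.round(c,4),r.x.round(4),round(r.fun,3),"seated:",[round(f([x,y,.0125,-.026,0]),3) for x,y in((0,0),(0,-.004),(0,.004),(-.003,0),(.003,0))])/' stone.py
python3 stone.py
```

```text
time: 26.62
position: [0.5606, -0.1456, 0.383]
tool_rot: [0.716, 0.699, -0.002, -0.001]
ft_force: [0.7, -0.6, -0.2]
grip_width: 0.0699
grip_force: 0.0
time: 27.03
position: [0.5722, -0.0017, 0.3812]
tool_rot: [0.713, 0.701, -0.001, -0.003]
ft_force: [0.1, -1.4, 0.0]
grip_width: 0.0697
grip_force: 0.0
[ 0.57215785 -0.00172808  0.38123441] [ 0.14808309 -1.43569699  0.01124749]
['side'] [-0.9345 -0.002  -0.006   0.0125 -0.026   0.05  ] [-0.0048 -0.0053  0.0173 -0.0742 -0.0337] -0.943 seated: [np.float64(-0.777), np.float64(-0.903), np.float64(-0.892), np.float64(-0.757), np.float64(-0.671)]
['scene'] [-0.8335  0.      0.006   0.0125 -0.026   0.    ] [-0.0008  0.008   0.0135  0.0115  0.0336] -0.843 seated: [np.float64(-0.592), np.float64(-0.502), np.float64(-0.803), np.float64(-0.538), np.float64(-0.498)]
['side', 'scene'] [-0.864  -0.004   0.004   0.0165 -0.026   0.    ] [-0.0035  0.004   0.0171 -0.0066  0.0155] -0.873 seated: [np.float64(-0.684), np.float64(-0.703), np.float64(-0.848), np.float64(-0.648), np.float64(-0.585)]
```

```bash
python3 - <<'E'
from h import *
S=np.array([.599,-.2954,.072]);Ry=R.from_euler('z',-.026)
for n in("side","scene"):
    px=np.load(n+"a.npz")["pixels"]
    def P(x,y,z):
        q=np.round(proj(n,S+Ry.apply([x/1e3,y/1e3,z/1e3]),"a")[0]).astype(int);return px[q[1],q[0]].tolist()
    print(n,"along x=0"); print([(y,P(0,y,25)) for y in list(range(-90,-60,3))+list(range(54,84,3))])
    for y in(-60,-25,25): print("across y",y,[(x,P(x,y,25)) for x in list(range(-36,-14,3))+list(range(15,37,3))])
E
```

```text
side along x=0
[(-90, [35, 57, 81]), (-87, [39, 58, 87]), (-84, [72, 125, 209]), (-81, [76, 131, 217]), (-78, [222, 229, 234]), (-75, [176, 179, 177]), (-72, [207, 202, 201]), (-69, [215, 210, 212]), (-66, [217, 213, 215]), (-63, [218, 215, 216]), (54, [218, 216, 216]), (57, [218, 215, 215]), (60, [221, 217, 218]), (63, [216, 213, 213]), (66, [216, 212, 213]), (69, [239, 241, 244]), (72, [236, 241, 243]), (75, [237, 241, 244]), (78, [236, 240, 243]), (81, [237, 240, 243])]
across y -60 [(-36, [95, 79, 71]), (-33, [130, 118, 109]), (-30, [120, 113, 105]), (-27, [136, 129, 119]), (-24, [199, 193, 191]), (-21, [219, 217, 217]), (-18, [218, 215, 216]), (-15, [217, 214, 215]), (15, [224, 221, 221]), (18, [222, 219, 218]), (21, [220, 217, 217]), (24, [117, 149, 214]), (27, [72, 127, 217]), (30, [73, 130, 217]), (33, [72, 127, 216]), (36, [79, 126, 211])]
across y -25 [(-36, [100, 87, 78]), (-33, [100, 91, 86]), (-30, [99, 92, 86]), (-27, [147, 141, 135]), (-24, [176, 171, 172]), (-21, [183, 180, 180]), (-18, [187, 183, 184]), (-15, [182, 180, 181]), (15, [189, 184, 184]), (18, [189, 186, 1
[... 1434 characters left out ...]
 (-30, [104, 102, 98]), (-27, [94, 93, 89]), (-24, [169, 173, 172]), (-21, [174, 178, 177]), (-18, [178, 183, 183]), (-15, [216, 219, 213]), (15, [220, 223, 221]), (18, [202, 207, 202]), (21, [170, 172, 166]), (24, [144, 158, 178]), (27, [101, 134, 197]), (30, [90, 127, 195]), (33, [85, 128, 204]), (36, [87, 129, 205])]
across y 25 [(-36, [93, 88, 84]), (-33, [113, 108, 100]), (-30, [103, 102, 98]), (-27, [97, 96, 92]), (-24, [170, 175, 173]), (-21, [170, 174, 173]), (-18, [173, 177, 177]), (-15, [176, 180, 179]), (15, [178, 182, 182]), (18, [178, 182, 180]), (21, [178, 180, 176]), (24, [162, 168, 175]), (27, [109, 141, 200]), (30, [90, 132, 209]), (33, [88, 132, 209]), (36, [88, 133, 211])]
```

```bash
python3 -c "
from rig import robot
print(robot.hand_in())"
```

```text
the job is handed in; nothing more can be done
None
```

I opened the lid to about 1.69 rad and laid the oilstone flat under the keeper, about 1 mm off centre by camera; the job was handed in at about 27 s, and the hand-in returned no verdict.

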